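# Set and lock the aperture wheel

### The job

Set the aperture wheel to its one large port: stand the locking pin upright in the guide so that it rests on the wheel, then turn the wheel counter-clockwise (seen from above) by its crank post until the large port shows in the window and the pin drops home into the notch. Then lean on the crank in the same direction for a moment, with about 17 N and never more than 20 N, to prove that the lock holds, and let go, leaving pin home and the other things on the bench where they are.

Things in the scene. Friction and masses are not known exactly. Their poses are not given: they have to be found in the camera images.
- housing: White housing of the aperture wheel, fixed; deck 40 mm high. Origin on the wheel's vertical axis at bench level; it reaches 85 mm to its own -x and -y and 100 mm to its +x and +y. At +x stands the aluminium pin guide (38x32 mm block, top 84 mm high, hung 6 mm over the wheel on a column); at +y the grey cover plate (80x80 mm, top 70 mm high, its middle 56 mm from the axis) with the window.
- wheel: Level aluminium wheel, 150 mm diameter, 14 mm thick, face 58 mm above the bench. Origin on its axis at bench level; its yaw turns with it. Six round ports 40 mm from the axis (one of 24 mm, five of 10 mm), a notch in the rim, a crank post. Turns counter-clockwise against a return spring; starts 1.4 to 1.8 rad before the locking place. Unlocked, it springs back when let go.
- crank (a point): Top centre, 110 mm above the bench, of the crank post: upright steel, 14 mm diameter, 60 mm from the wheel's axis, rising from the wheel's face. Turning takes 1 to 3 N here at first and about 5 N near the locking place. Once the pin is in, the wheel stops hard after 1 to 4 mm more; then 14 N or more for 0.3 s proves the lock, over 20 N may damage it (8 and 18 N between notch and pin).
- notch (a point): Middle of the notch at the wheel's face, 63 mm from the axis. The notch is open at the rim, cut right through the wheel, 15 mm wide and 22 mm deep.
- mark (a point): Centre of the large port, on the wheel's face, 40 mm from the axis. It is under the window, within 2 mm, when the notch is under the guide.
- window (a point): Centre of the square window (32 mm) in the cover plate, at the plate's top, 70 mm above the bench, 40 mm from the wheel's axis along the housing's +y.
- guide (a point): Centre of the mouth of the upright hole in the pin guide, 84 mm above the bench, 63 mm from the wheel's axis along the housing's +x. The hole is 13.4 mm wide with a 3 mm chamfer, goes through the 20 mm block, and opens 6 mm over the wheel's rim.
- pin: Loose locking pin, 67 mm long, 90 g: steel shaft 12 mm diameter and 46 mm long with a 3 mm chamfered foot, above it a black head (collar 26 mm diameter and 3 mm thick, then a grip 20 mm diameter up to the top). Origin at the centre of the foot, z along the shaft to the head. It starts upright in the parking block, foot 6 mm above the bench. In the guide the foot rests on the wheel's face at 58 mm; dropped home in the notch it stands on the deck at 40 mm.
- pin_head (a point): Middle of the pin's grip, 58 mm above its foot.
- pin_block: Fixed grey parking block, 46x46x30 mm, hole 14.5 mm wide and 24 mm deep. Origin at the centre of its underside.
- kidney_dish: Steel kidney dish, 109x215x38 mm, bystander. Origin at its underside.
- ointment_tube: Lying ointment tube, 33x101x27 mm, bystander. Origin at its underside.
- vial: Glass infusion vial with crimp cap, 43x44x98 mm, bystander. Origin at its underside.
- amber_bottle: Small amber bottle, 33x34x68 mm, bystander. Origin at its underside.
- swab_cup: Glass cup with swabs, 47x47x54 mm, bystander. Origin at its underside.
- forceps: Steel forceps lying flat, 16x147x7 mm, bystander. Origin at its underside.

How it is judged:
By the outcome, as a careful person would: the job done as asked, in the order asked, and still so for the second after the job is handed in, with the robot touching nothing.
It also fails if it takes over 72 s, if anything falls off the work surface, if the arm or the gripper's body presses on something with over 40 N, if the wrist force passes 120 N, or if a joint passes its speed limit or range.

### The arm

A 6-joint arm with a two-finger parallel gripper is mounted at the origin on a cart in front of the work surface, level with it; the furniture and walls round the work are solid. World frame = base frame: x ahead of the robot, y to its left, z up, the work surface at z = 0. Lengths are in mm, angles in rad, forces in N, time in s.
With the tool pointing down it reaches from about 350 to 875 mm from the base axis. Payload 4.2 kg.
Tool frame: the origin (TCP) lies midway between the tips of the shut fingers; the grasp point (between the pads) lies 19 mm behind it; z points along the fingers, y is the direction in which the jaws open and shut (so a half turn about z gives the same grasp; the last joint's range is limited). The gripper opens to 85 mm and grips with 20 to 120 N. Pads are 22 mm wide; open, the fingers measure 114 mm over their backs; the gripper's body (76 mm by 85 mm) begins 54 mm behind the grasp point. The pads swing forward as they close: fully open they stand 13 mm farther back than shut.
Start: joints at [1.432, 0.385, 0.008, 0, -1.194, -0.259], TCP at [242.086, 576.189, 231.312] pointing down, gripper open.
Joint ranges: [-3.14, 3.14], [-1.21, 2.06], [-1.07, 1.41], [-3.16, 2.05], [-2.99, -0.16], [-3.1, 3.1]. Speed limits (rad/s): [2.79, 2.79, 3.14, 3.14, 3.14, 3.14].

### API

Orientations are given as a unit quaternion [x, y, z, w].
In Python, from bench import read_state, get_image, job_done, search_frame, regions_of gives the robot as it stands.
- The arm moves only by the tool servo_tool, never from a script. Its arguments are lists of equal length, an entry for each row: "turn": the turn, a rotation vector about the world's x, y, z in rad, a list of three; "dp": the shift along the world's x, y, z in m, a list of three; "fingers": the finger opening in m, from 0 to 0.0854. In form: {"turn": [[rx, ry, rz], ...], "dp": [[tx, ty, tz], ...], "fingers": [fingers, ...]}. A call has exactly 5 rows; each row shifts and turns the pose as measured when the row begins; what a row does not reach is not made up. A row lasts 1/8 s, in which the tool goes at most 62.5 mm and 10.7 degrees, less where a joint would pass 70% of its speed; a pose out of reach is approached as far as the arm can. A call is refused whole if a number of a shift passes 0.0625 or a number of a turn 0.188, either way. A call with a gripper value outside its range is refused whole. The fingers move at their own pace and stop on an object; the grip force is fixed at half the most. Time passes only in rows, so rows that do not move let the fingers close, or fill a call up. It gives the time, the measured TCP pose, the force and the opening at its end, in the units of the state.
- read_state(): the state, without advancing time (a new reading comes with each control period).
- get_image(name): name is "scene" or "top" or "wrist"; returns a dict with "img" (480x640x3 uint8, red, green, blue), "vfov" (degrees; the focal length in pixels is half the picture's height over the tangent of half this angle, whatever the lens; pixels are square), "cx", "cy" (the principal point, pixels), "k1" (the pictures are not rectified: a ray, as slopes to the right and down, at radius r is drawn at 1 + k1 r^2 times it, then the intrinsics apply), "world_from_camera" (4x4, takes a point from camera to world coordinates); the wrist camera has in their place "mount" (4x4, takes a point from camera to tool coordinates, whose origin is the TCP and whose axes are the flange's). Camera axes: x right, y down, z forward; pixel columns grow to the right and rows downward; lengths in mm; the calibration is good to about 2 mm. A picture is of the moment at which its call begins: read the wrist's pose just before it. There is no depth.
- job_done(): hands the job in, once; it reports no verdict.
Trained networks look in the newest picture that a camera, given by its name, has taken for a name from the list of things; names that differ only in an ending like _2 or _b are one class to them, and where a whole thing is asked for, a point or a joint stands for the part that bears it (a point fixed in the world has none). Each returns a list of dicts, best first, with "score" (0 to 1); they miss things now and then, are a little off and sometimes report something else, mostly with a low value. They report only what shows in the picture. A call takes as long as a camera call.
- search_frame(query, camera): "box" ([left, top, width, height] in pixels, round what is visible of it).
- regions_of(query, camera): "region" (480x640 bool, what is visible of it) and "box" ([left, top, width, height] in pixels, round what is visible of it).
The state is a dict: "clock": time; "joints": joint angles; "joint_vel": joint speeds; "joint_efforts": joint torques, N m; "position": TCP position; "ee_rot": TCP orientation; "contact_force": force on the tool from outside, world axes, zero at the start; "wrist_torque": the same for the moment, N m; "gripper_width": finger opening in mm.
Only numpy, scipy, OpenCV 4.12 (cv2) and the standard library are available. Lean on these libraries where they do the work, as an engineer would, in place of code of your own. Each camera call takes 0.05 s, during which the arm holds its last target. There are 200 camera calls.

## Working session

There is one attempt and no reset: what is moved stays moved. The work goes in short steps, Python scripts to look and compute and a tool call to move; the robot and the scene stay as the last step left them, time stands still between calls to the robot, and variables do not carry over. Pictures are saved under pics/ and viewed, about 8 in all and at most 12, crops included, and the job is handed in when it is done.

Besides the shell and the picture viewer there is one more tool, called after "Emit:" by a JSON object that holds its "fn" and its "kwargs". servo_tool: Moves the arm, as the interface text tells. Its arguments: {"type":"object","properties":{"turn":{"type":"array","items":{"type":"array","items":{"type":"number"}}},"dp":{"type":"array","items":{"type":"array","items":{"type":"number"}}},"fingers":{"type":"array","items":{"type":"number"}}},"required":["turn","dp","fingers"]}

```bash
mkdir -p pics
cat > h.py <<'E'
import numpy as np, cv2, json
from bench import read_state, get_image, job_done, search_frame, regions_of
from scipy.spatial.transform import Rotation as R
def cam(name):
    s=read_state(); d=get_image(name)
    if 'world_from_camera' in d: T=np.array(d['world_from_camera'])
    else:
        W=np.eye(4); W[:3,:3]=R.from_quat(s['ee_rot']).as_matrix(); W[:3,3]=s['position']
        T=W@np.array(d['mount'])
    f=240/np.tan(np.radians(d['vfov'])/2)
    return dict(img=d['img'],T=T,f=f,cx=d['cx'],cy=d['cy'],k=d['k1'])
def px2w(c,u,v,z):
    x,y=(u-c['cx'])/c['f'],(v-c['cy'])/c['f']
    a,b=x,y
    for _ in range(30):
        m=1+c['k']*(a*a+b*b); a,b=x/m,y/m
    r=c['T'][:3,:3]@np.array([a,b,1]); o=c['T'][:3,3]
    return o+r*(z-o[2])/r[2]
def w2px(c,p):
    q=np.linalg.inv(c['T'])@np.append(p,1); a,b=q[:2]/q[2]; m=1+c['k']*(a*a+b*b)
    return np.array([c['f']*a*m+c['cx'],c['f']*b*m+c['cy']])
def save(c,n): cv2.imwrite('pics/'+n,cv2.cvtColor(c['img'],cv2.COLOR_RGB2BGR))
E
python3 - <<'E'
from h import *
print(read_state())
for n in ['top','scene']:
    c=cam(n); save(c,n+'0.png'); print(n,c['T'].round(3).tolist(),c['f'],c['k'])
    for q in ['housing','wheel','crank','notch','mark','window','guide','pin','pin_head','pin_block','kidney_dish','ointment_tube','vial','amber_bottle','swab_cup','forceps']:
        r=search_frame(q,n); print(q,[(np.round(x['box']).tolist(),round(x['score'],2)) for x in r[:2]])
a=cv2.imread('pics/top0.png')
E
```

```text
{'clock': 0.0, 'joints': array([ 1.43158818e+00,  3.85562224e-01,  6.60766311e-03, -5.09212556e-04,
       -1.19399348e+00, -2.58588402e-01]), 'joint_vel': array([-6.11700697e-04, -1.22662020e-03, -8.39723685e-04,  1.28412803e-04,
        2.42666273e-05, -5.60533660e-04]), 'joint_efforts': array([-3.19121891e-04, -3.92282224e+01,  1.88399774e+01,  4.18605387e+00,
       -4.64501500e-03, -7.35515499e-06]), 'position': array([241.87651353, 575.65737966, 230.20953914]), 'ee_rot': array([ 9.80265702e-01, -1.97681411e-01, -1.72042199e-04,  1.08805932e-03]), 'contact_force': array([ 0.19621545, -0.33981414,  1.13217938]), 'wrist_torque': array([ 0.01448395,  0.04270005, -0.03963763]), 'gripper_width': 85.38681120770931}
top [[-0.011, -0.985, 0.175, 313.336], [-1.0, 0.01, -0.007, 37.268], [0.005, -0.175, -0.985, 1458.856], [0.0, 0.0, 0.0, 1.0]] 534.3668680902988 -0.10871521673266085
housing [([278.0, 288.0, 12.0, 13.0], 0.56)]
wheel [([342.0, 224.0, 53.0, 60.0], 0.92)]
crank [([340.0, 228.0, 57.0, 59.0], 0.76)]
notch [([342.0, 227.0, 51.0, 59.0], 0.68), ([326.0, 218.0, 72.0, 74.0], 0.52)]
m
[... 984 characters left out ...]
, 0.68)]
mark [([329.0, 257.0, 62.0, 37.0], 0.61), ([164.0, 234.0, 36.0, 8.0], 0.49)]
window [([308.0, 246.0, 103.0, 68.0], 0.61)]
guide [([307.0, 248.0, 101.0, 70.0], 0.77)]
pin [([305.0, 245.0, 104.0, 69.0], 0.46)]
pin_head [([332.0, 257.0, 60.0, 36.0], 0.52)]
pin_block [([326.0, 253.0, 69.0, 39.0], 0.68), ([228.0, 230.0, 23.0, 14.0], 0.67)]
kidney_dish [([438.0, 302.0, 67.0, 64.0], 0.58)]
ointment_tube [([409.0, 253.0, 38.0, 21.0], 0.52), ([256.0, 253.0, 17.0, 31.0], 0.41)]
vial [([305.0, 215.0, 17.0, 41.0], 0.83)]
amber_bottle [([306.0, 247.0, 103.0, 69.0], 0.74)]
swab_cup [([436.0, 300.0, 68.0, 64.0], 0.7), ([266.0, 206.0, 10.0, 16.0], 0.58)]
forceps [([162.0, 230.0, 43.0, 12.0], 0.52)]
```

View pics/top0.png

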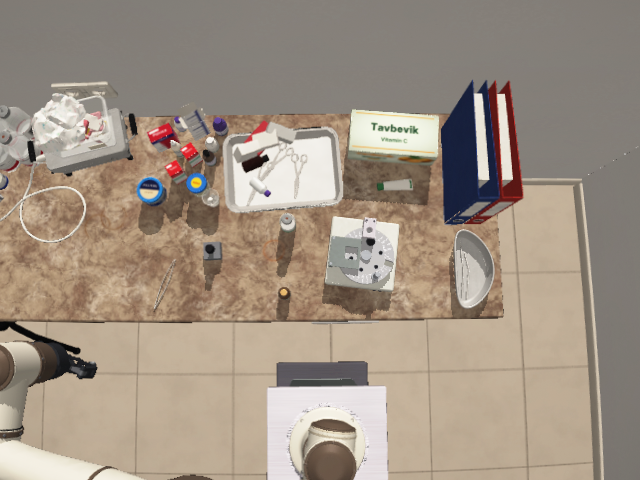

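View pics/scene0.png

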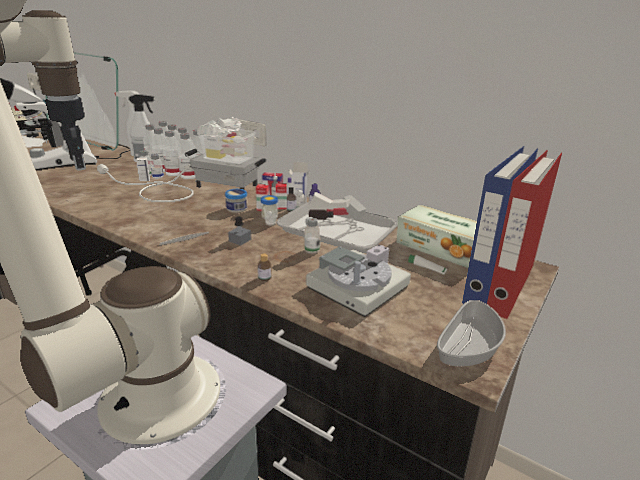

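The top view shows the wheel at about (362,255), guide at (370,222), cover plate at (348,250), crank at (371,241) and pin in its block at (211,248). The bystanders stand clear.

Run:
```python
from h import *
c=cam('top')
for n,u,v,z in [('pin head top',211,247,73),('wheel',362,255,58),('guide',370,222,84),('crank',371,241,110),('vial',287,219,98),('amber',284,292,68),('hL',327,288,40),('hBR',395,289,40),('hTR',397,220,40),('hTL',333,218,40)]: print(n,px2w(c,u,v,z).round(0))
r=cv2.resize(c['img'][205:305,190:410],None,fx=3.6,fy=3.6,interpolation=cv2.INTER_CUBIC)
cv2.imwrite('pics/topcrop.png',r[:,:,::-1])
```

```text
pin head top [519. 300.  73.]
wheel [496. -97.  58.]
guide [ 579. -118.   84.]
crank [ 525. -116.  110.]
vial [587.  99.  98.]
amber [400. 109.  68.]
hL [411.  -4.  40.]
hBR [ 406. -185.   40.]
hTR [ 593. -197.   40.]
hTL [600. -23.  40.]
```

View pics/topcrop.png

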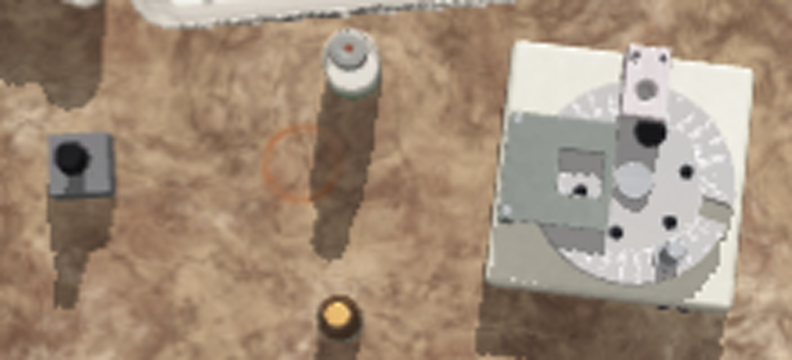

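Large port is at crop (650,132), notch at (715,210), crank at (667,262), guide hole at (648,88). I'll move over the pin for a close look.

Emit:
{"fn": "servo_tool", "kwargs": {"turn": [[0, 0, 0], [0, 0, 0], [0, 0, 0], [0, 0, 0], [0, 0, 0]], "dp": [[0.04, -0.05, 0], [0.04, -0.05, 0], [0.04, -0.05, 0], [0.04, -0.05, 0], [0.04, -0.05, 0]], "fingers": [0.045, 0.045, 0.045, 0.045, 0.045]}}

```text
clock: 2.38
position: [437.8, 330.8, 231.2]
ee_rot: [0.981, -0.193, 0.001, -0.001]
contact_force: [0.9, 0.1, 0.7]
gripper_width: 45.0
```

Run:
```python
from h import *
c=cam('wrist'); save(c,'w1.png'); print(read_state()['position'],c['T'].round(3).tolist(),c['f'])
for q in ['pin','pin_head','pin_block']:
    print(q,[(np.round(x['box']).tolist(),round(x['score'],2)) for x in search_frame(q,'wrist')[:2]])
```

```text
[440.59109679 325.72971812 231.15158182] [[-0.38, -0.889, -0.254, 503.201], [-0.925, 0.365, 0.107, 304.66], [-0.003, 0.276, -0.961, 375.004], [0.0, 0.0, 0.0, 1.0]] 428.2802955670368
pin [([295.0, 79.0, 33.0, 36.0], 0.94)]
pin_head [([296.0, 77.0, 33.0, 39.0], 0.82), ([558.0, 119.0, 81.0, 46.0], 0.67)]
pin_block [([276.0, 57.0, 76.0, 80.0], 0.71)]
```

View pics/w1.png

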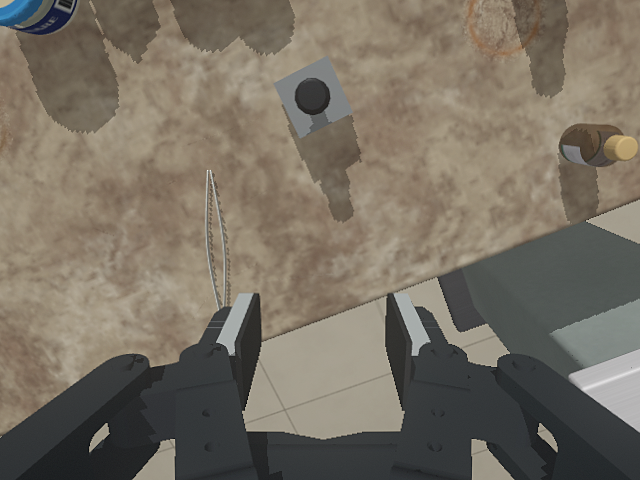

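The pin head is at (312,94) with the block around it, and the forceps lie at (213,240), well clear.

```bash
cat >> h.py <<'E'
def blob(c,box,thr=60):
    x,y,w,h=[int(t) for t in box]; g=c['img'][y:y+h,x:x+w].max(2)<thr
    n,l,s,ce=cv2.connectedComponentsWithStats(g.astype(np.uint8)); i=1+s[1:,4].argmax()
    return s[i]+np.array([x,y,0,0,0]), ce[i]+[x,y]
E
python3 - <<'E'
from h import *
c=cam('wrist'); 
s,ce=blob(c,(290,70,50,42),70); print(s,ce, read_state()['position'])
for z in (73,64): print(z,px2w(c,*ce,z))
print(px2w(c,312,97,30))
E
```

```text
[295  77  36  35 959] [312.29718457  95.21376434] [436.95395612 332.4076393  230.88183371]
73 [517.42204977 307.52550594  73.        ]
64 [517.85605247 307.59763688  64.        ]
[518.36735363 308.59391931  30.        ]
```

Emit:
{"fn": "servo_tool", "kwargs": {"turn": [[0, 0, 0], [0, 0, 0], [0, 0, 0], [0, 0, 0], [0, 0, 0]], "dp": [[0.035, -0.011, -0.03], [0.035, -0.011, -0.03], [0.01, -0.003, -0.03], [0, 0, 0], [0, 0, 0]], "fingers": [0.045, 0.045, 0.045, 0.045, 0.045]}}

```text
clock: 3.25
position: [516.2, 315.4, 140.7]
ee_rot: [0.982, -0.187, 0.002, -0.003]
contact_force: [-0.6, -0.8, -0.3]
gripper_width: 44.6
```

Run:
```python
from h import *
for _ in range(3):
    c=cam('wrist'); print(read_state()['position'], read_state()['contact_force'])
r=search_frame('pin_head','wrist'); print([(np.round(x['box']).tolist(),round(x['score'],2)) for x in r[:2]])
s,ce=blob(c,np.array(r[0]['box'])+[-6,-6,12,12],70); print(s,ce)
for z in (73,64): print(z,px2w(c,*ce,z))
save(c,'w2.png')
```

```text
[515.96418553 315.35031528 140.63328265] [-0.52526479  0.01238551 -0.07164609]
[516.07546988 315.23536141 140.93775385] [-0.03922658 -0.05749729  0.09978256]
[516.16654613 315.04553795 141.06637216] [0.0155193  0.34891647 0.11086254]
[([313.0, 214.0, 47.0, 50.0], 0.94)]
[ 315  215   45   50 1664] [337.27463942 239.10997596]
73 [521.9269547  306.61630777  73.        ]
64 [519.40732681 307.35758616  64.        ]
```

```bash
cat >> h.py <<'E'
from scipy.optimize import least_squares
def pinfit(c,bbox,z0,g):
    t=np.linspace(0,2*np.pi,60)
    def box(p):
        P=np.array([w2px(c,[p[0]+r*np.cos(a),p[1]+r*np.sin(a),z0+z]) for r,z in ((13,46),(13,49),(10,67)) for a in t])
        return np.array([P[:,0].min(),P[:,1].min(),P[:,0].max(),P[:,1].max()])
    tgt=np.array([bbox[0],bbox[1],bbox[0]+bbox[2],bbox[1]+bbox[3]])
    r=least_squares(lambda p:box(p)-tgt,g); return r.x,r.fun
E
python3 - <<'E'
from h import *
c=cam('wrist'); s,ce=blob(c,(307,208,59,62),70); print(s,pinfit(c,s[:4],6,[518,307]))
T=R.from_quat(read_state()['ee_rot']).as_matrix(); print(T.round(4).tolist(), read_state()['position'])
E
```

```text
[ 315  215   45   50 1670] (array([517.55981721, 307.3862429 ]), array([-0.76896974, -0.83800805,  0.76769275,  0.84003251]))
[[0.9295, -0.3688, 0.0055], [-0.3688, -0.9295, 0.0064], [0.0027, -0.0079, -1.0]] [516.3051052  314.60813505 140.91470333]
```

View pics/w2.png

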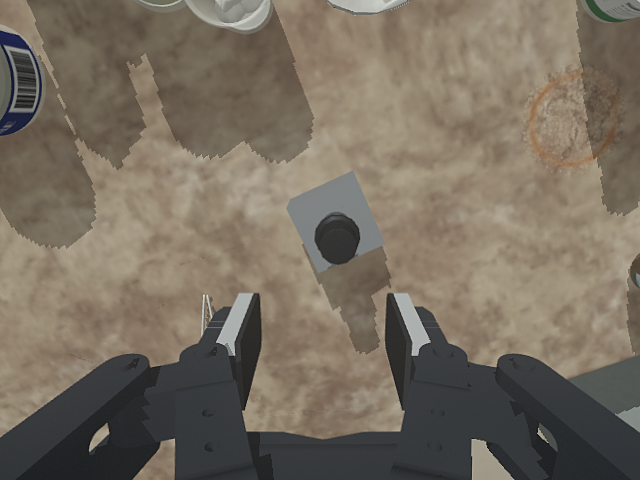

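Emit:
{"fn": "servo_tool", "kwargs": {"turn": [[-0.006, 0.0055, 0], [0, 0, 0], [0, 0, 0], [0, 0, 0], [0, 0, 0]], "dp": [[0.0013, -0.0065, 0], [0, 0, -0.025], [0, 0, -0.015], [0, 0, 0], [0, 0, 0]], "fingers": [0.045, 0.045, 0.045, 0.045, 0.045]}}

```text
clock: 4.12
position: [518.9, 307.9, 103.2]
ee_rot: [0.982, -0.187, 0.002, -0.002]
contact_force: [0.1, -0.1, 0.0]
gripper_width: 44.9
```

Run:
```python
from h import *
s=read_state();print(s['position'],R.from_quat(s['ee_rot']).as_matrix()[:,2])
```

```text
[518.90310778 307.92413472 103.16977179] [ 0.00380285  0.00295182 -0.99998841]
```

Emit:
{"fn": "servo_tool", "kwargs": {"turn": [[-0.003, 0.0038, 0], [0, 0, 0], [0, 0, 0], [0, 0, 0], [0, 0, 0]], "dp": [[-0.0012, -0.0005, -0.02], [0, 0, -0.02], [0, 0, -0.004], [0, 0, 0], [0, 0, 0]], "fingers": [0.045, 0.045, 0.045, 0.045, 0.045]}}

```text
clock: 4.75
position: [520.5, 309.6, 63.2]
ee_rot: [0.982, -0.187, 0.003, -0.003]
contact_force: [-0.6, 0.2, -0.1]
gripper_width: 45.0
```

Run:
```python
from h import *
s=read_state();print(s['position'],s['contact_force'],R.from_quat(s['ee_rot']).as_matrix()[:,2])
```

```text
[520.49948153 309.63596483  63.2080166 ] [-0.56267896  0.204239   -0.14828777] [ 0.00729462  0.00566249 -0.99995736]
```

Emit:
{"fn": "servo_tool", "kwargs": {"turn": [[-0.006, 0.007, 0], [0, 0, 0], [0, 0, 0], [0, 0, 0], [0, 0, 0]], "dp": [[-0.0029, -0.0022, -0.005], [0, 0, 0], [0, 0, 0], [0, 0, 0], [0, 0, 0]], "fingers": [0.045, 0.045, 0.045, 0.045, 0.045]}}

```text
clock: 5.38
position: [518.0, 307.8, 59.4]
ee_rot: [0.982, -0.187, 0.001, -0.001]
contact_force: [-0.1, -0.2, -0.5]
gripper_width: 45.1
```

Run:
```python
from h import *
s=read_state();print(s['position'],s['contact_force'],R.from_quat(s['ee_rot']).as_matrix()[:,2])
```

```text
[517.96214238 307.81765568  59.40642865] [-0.08391458 -0.17489748 -0.50509887] [ 0.00175109  0.00102358 -0.99999794]
```

Emit:
{"fn": "servo_tool", "kwargs": {"turn": [[-0.001, 0.002, 0], [0, 0, 0], [0, 0, 0], [0, 0, 0], [0, 0, 0]], "dp": [[-0.0003, -0.0003, -0.0035], [0, 0, 0], [0, 0, 0], [0, 0, 0], [0, 0, 0]], "fingers": [0.045, 0.045, 0.0, 0.0, 0.0]}}

```text
clock: 6.0
position: [517.8, 307.5, 56.1]
ee_rot: [0.982, -0.187, 0.0, 0.0]
contact_force: [-0.9, -0.3, -0.1]
gripper_width: 17.6
```

Emit:
{"fn": "servo_tool", "kwargs": {"turn": [[0, 0, 0], [0, 0, 0], [0, 0, 0], [0, 0, 0], [0, 0, 0]], "dp": [[0, 0, 0], [0, 0, 0.005], [0, 0, 0.005], [0, 0, 0.005], [0, 0, 0]], "fingers": [0.0, 0.0, 0.0, 0.0, 0.0]}}

```text
clock: 6.62
position: [517.4, 307.4, 71.5]
ee_rot: [0.982, -0.187, -0.0, 0.0]
contact_force: [0.4, -0.1, -1.2]
gripper_width: 16.9
```

Run:
```python
from h import *
s=read_state();print(s['position'],s['contact_force'],R.from_quat(s['ee_rot']).as_matrix()[:,2])
```

```text
[517.439298   307.35285532  71.49554657] [ 0.39255246 -0.08015808 -1.18962185] [-9.10922965e-04 -2.88248117e-04 -9.99999544e-01]
```

Emit:
{"fn": "servo_tool", "kwargs": {"turn": [[0, 0, 0], [0, 0, 0], [0, 0, 0], [0, 0, 0], [0, 0, 0]], "dp": [[0, 0, 0.03], [0, 0, 0.04], [0, 0, 0.04], [0, -0.03, 0.02], [0, -0.05, 0]], "fingers": [0.0, 0.0, 0.0, 0.0, 0.0]}}

```text
clock: 7.25
position: [516.9, 227.9, 204.3]
ee_rot: [0.983, -0.185, -0.0, 0.001]
contact_force: [0.4, -0.4, -0.9]
gripper_width: 16.9
```

Emit:
{"fn": "servo_tool", "kwargs": {"turn": [[0, 0, 0], [0, 0, 0], [0, 0, 0], [0, 0, 0], [0, 0, 0]], "dp": [[0, -0.05, 0], [0, -0.05, 0], [0, -0.05, 0], [0, -0.03, 0], [0, 0, 0]], "fingers": [0.0, 0.0, 0.0, 0.0, 0.0]}}

```text
clock: 7.88
position: [514.8, 40.0, 205.0]
ee_rot: [0.983, -0.186, -0.0, -0.0]
contact_force: [-0.2, 1.0, -0.4]
gripper_width: 16.8
```

Run:
```python
from h import *
s=read_state();print(s['position'],s['contact_force'],R.from_quat(s['ee_rot']).as_matrix()[:,2],s['gripper_width'])
```

```text
[514.77174439  39.95871521 205.00134625] [-0.22626345  0.95128111 -0.35253942] [-3.96612456e-04  2.45552362e-04 -9.99999891e-01] 16.771016787690012
```

Emit:
{"fn": "servo_tool", "kwargs": {"turn": [[0, 0, 0], [0, 0, 0], [0, 0, 0], [0, 0, 0], [0, 0, 0]], "dp": [[-0.015, -0.04, 0.005], [-0.015, -0.04, 0.005], [0, -0.03, 0.005], [0, 0, 0], [0, 0, 0]], "fingers": [0.0, 0.0, 0.0, 0.0, 0.0]}}

```text
clock: 8.5
position: [484.5, -69.3, 220.1]
ee_rot: [0.983, -0.184, 0.0, -0.001]
contact_force: [0.5, 0.9, -0.8]
gripper_width: 16.5
```

Run:
```python
from h import *
for _ in range(2):
  c=cam('wrist'); s=read_state();print(s['position'])
save(c,'w3.png')
for q in ['wheel','crank','notch','mark','window','guide','pin']:
    print(q,[(np.round(x['box']).tolist(),round(x['score'],2)) for x in search_frame(q,'wrist')[:2]])
```

```text
[484.59282114 -69.17717304 220.05565072]
[484.60488085 -69.10200834 220.02074717]
wheel [([269.0, 69.0, 206.0, 212.0], 0.82), ([205.0, 16.0, 282.0, 289.0], 0.68)]
crank [([265.0, 69.0, 209.0, 209.0], 0.83), ([204.0, 16.0, 284.0, 285.0], 0.43)]
notch [([270.0, 71.0, 205.0, 208.0], 0.84)]
mark [([270.0, 69.0, 208.0, 212.0], 0.6)]
window [([206.0, 13.0, 282.0, 287.0], 0.7)]
guide [([205.0, 13.0, 282.0, 288.0], 0.86)]
pin [([298.0, 257.0, 48.0, 103.0], 0.58)]
```

View pics/w3.png

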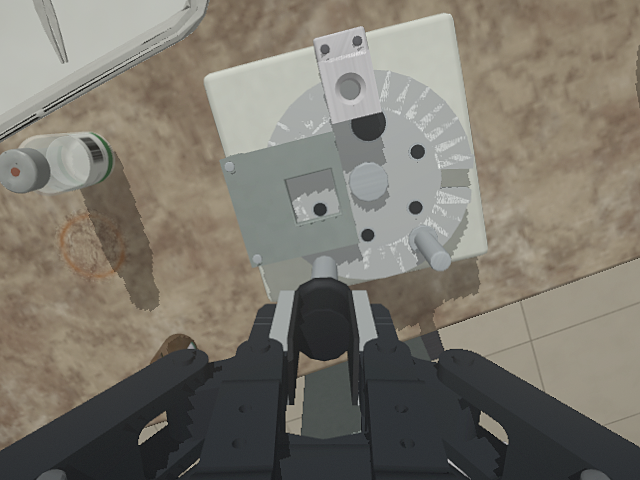

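Guide mouth at (349,88), window (315,196), crank top (441,261), notch (456,178), large port (369,126); the pin is held with its foot at (323,262).

Run:
```python
from h import *
c=cam('wrist')
P={}
for n,u,v,z in [('guide',349,88,84),('window',315,196,70),('crank',441,261,110),('notch',456,178,58),('mark',369,126,58),('hubtop?',369,181,66),('corner1',205,77,40),('c2',450,14,40),('c3',487,250,40)]:
    P[n]=px2w(c,u,v,z); print(n,P[n].round(1))
g,w=P['guide'][:2],P['window'][:2]
# housing pose fit: center o,yaw from guide(63,0), window(0,40), corners
pts={'guide':(63,0),'window':(0,40),'corner1':(100,100),'c2':(100,-85),'c3':(-85,-85)}
f=lambda p:np.concatenate([np.array([p[0]+a*np.cos(p[2])-b*np.sin(p[2]),p[1]+a*np.sin(p[2])+b*np.cos(p[2])])-P[k][:2] for k,(a,b) in pts.items()])
r=least_squares(f,[500,-100,0]);print(r.x,r.fun.round(1))
o=r.x[:2]
for k in ('crank','notch','mark'): d=P[k][:2]-o; print(k,np.hypot(*d),np.degrees(np.arctan2(d[1],d[0])-r.x[2]))
s=read_state();p=s['position']
for z in (-50,-49,-4,17): print(z,w2px(c,p+[0,0,z]))
save(c,'t.png')
g=cv2.cvtColor(c['img'],cv2.COLOR_RGB2GRAY)[60:115,310:390]; cv2.imwrite('pics/gd.png',cv2.resize(np.vstack([g]),None,fx=5,fy=5))
```

```text
guide [ 559.4 -115.1   84. ]
window [501.4 -69.2  70. ]
crank [ 440.8 -131.3  110. ]
notch [ 474.9 -167.4   58. ]
mark [ 531.6 -121.2   58. ]
hubtop? [ 496.9 -107.9   66. ]
corner1 [605.8 -24.9  40. ]
c2 [ 581.9 -201.3   40. ]
c3 [ 406.  -178.6   40. ]
[ 4.96357103e+02 -1.07284094e+02 -1.29117089e-01] [-0.6 -0.3  0.1  1.5  2.6  3.9  2.7 -3.2 -4.9 -2. ]
crank 60.502055791103075 -149.2135430436779
notch 63.81276301581294 -102.24713650599357
mark 37.877705357069964 -14.115566248864676
-50 [325.28088168 266.43071413]
-49 [325.2887561  267.14806281]
-4 [325.73843524 308.20178788]
17 [326.04021943 335.85255171]
```

View pics/gd.png

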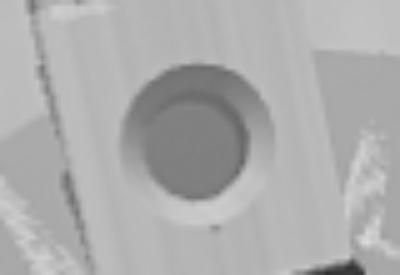

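Emit:
{"fn": "servo_tool", "kwargs": {"turn": [[0, 0, 0], [0, 0, 0], [0, 0, 0], [0, 0, 0], [0, 0, 0]], "dp": [[0.03, -0.018, -0.015], [0.03, -0.018, -0.02], [0.014, -0.009, -0.02], [0, 0, -0.005], [0, 0, 0]], "fingers": [0.0, 0.0, 0.0, 0.0, 0.0]}}

```text
clock: 9.62
position: [560.9, -115.8, 159.4]
ee_rot: [0.983, -0.184, 0.001, -0.001]
contact_force: [-0.2, 0.2, -0.8]
gripper_width: 16.8
```

Run:
```python
from h import *
c=cam('wrist');s=read_state();print(s['position'],s['contact_force'],R.from_quat(s['ee_rot']).as_matrix()[:,2],s['gripper_width'])
save(c,'w4.png'); p=s['position']
print(w2px(c,[559.6,-115.3,84]))
for z in (-50,-47,-4,17): print(z,w2px(c,p+[0,0,z]))
cv2.imwrite('pics/w4c.png',cv2.resize(c['img'][180:380,240:410,::-1],None,fx=3,fy=3,interpolation=cv2.INTER_CUBIC))
```

```text
[ 561.01143171 -115.74034429  159.65676581] [ 0.0297551   0.37835117 -2.06754915] [ 0.00336669  0.00130476 -0.99999348] 16.71183172990951
[325.08540006 253.10488692]
-50 [325.00199108 266.81199113]
-47 [325.01532819 268.97865329]
-4 [325.25768528 308.49196661]
17 [325.42605593 336.10395905]
```

View pics/w4c.png

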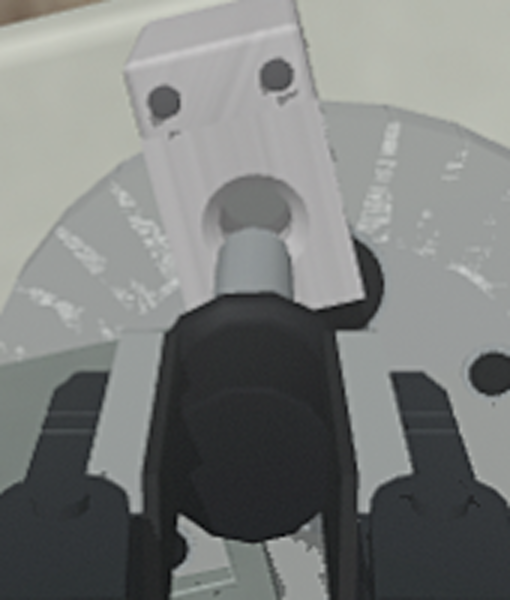

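Emit:
{"fn": "servo_tool", "kwargs": {"turn": [[-0.001, 0.0034, 0], [0, 0, 0], [0, 0, 0], [0, 0, 0], [0, 0, 0]], "dp": [[-0.0013, 0.0004, 0], [0, 0, -0.01], [0, 0, -0.007], [0, 0, 0], [0, 0, 0]], "fingers": [0.0, 0.0, 0.0, 0.0, 0.0]}}

```text
clock: 10.3
position: [559.4, -114.4, 143.9]
ee_rot: [0.983, -0.183, 0.002, -0.001]
contact_force: [-0.4, 0.8, -0.3]
gripper_width: 17.0
```

```bash
cat > s.py <<'E'
from h import *
s=read_state();print(s['clock'],s['position'].round(2),s['contact_force'].round(2),s['wrist_torque'].round(2),R.from_quat(s['ee_rot']).as_matrix()[:,2].round(4),s['gripper_width'])
E
python3 s.py
```

```text
10.3 [ 559.43 -114.35  143.92] [-0.39  0.78 -0.3 ] [ 0.02 -0.    0.03] [ 3.5e-03  4.0e-04 -1.0e+00] 17.04913977674119
```

Emit:
{"fn": "servo_tool", "kwargs": {"turn": [[0, 0.0035, 0], [0, 0, 0], [0, 0.001, 0], [0, 0, 0], [0, 0, 0]], "dp": [[0, -0.0009, -0.003], [0, 0, -0.005], [0, 0, -0.004], [0, 0, -0.004], [0, 0, 0]], "fingers": [0.0, 0.0, 0.0, 0.0, 0.0]}}

```text
clock: 10.92
position: [558.9, -115.3, 126.6]
ee_rot: [0.983, -0.183, -0.001, -0.0]
contact_force: [-0.8, 0.5, -0.8]
gripper_width: 17.1
```

```bash
python3 s.py
```

```text
10.925 [ 558.93 -115.35  126.62] [-0.82  0.46 -0.84] [ 0.07  0.15 -0.04] [-2.7e-03  5.0e-04 -1.0e+00] 17.078275123699175
```

Emit:
{"fn": "servo_tool", "kwargs": {"turn": [[0, -0.002, 0], [0, 0, 0], [0, 0, 0], [0, 0, 0], [0, 0, 0]], "dp": [[0.0004, 0, -0.004], [0, 0, -0.004], [0, 0, -0.004], [0, 0, -0.001], [0, 0, 0]], "fingers": [0.0, 0.0, 0.0, 0.0, 0.0]}}

```text
clock: 11.55
position: [559.0, -115.4, 112.5]
ee_rot: [0.983, -0.183, -0.001, -0.0]
contact_force: [-1.0, 0.3, -1.0]
gripper_width: 17.2
```

```bash
python3 s.py
```

```text
11.55 [ 558.96 -115.38  112.53] [-1.04  0.33 -0.98] [0.04 0.24 0.01] [-1.6e-03  5.0e-04 -1.0e+00] 17.206291995023506
```

Emit:
{"fn": "servo_tool", "kwargs": {"turn": [[0, 0, 0], [0, 0, 0], [0, 0, 0], [0, 0, 0], [0, 0, 0]], "dp": [[0, 0, 0], [0, 0, 0], [0, 0, 0.02], [0, 0, 0.03], [0, 0, 0.03]], "fingers": [0.045, 0.045, 0.045, 0.045, 0.045]}}

```text
clock: 12.18
position: [559.5, -115.5, 193.7]
ee_rot: [0.983, -0.183, -0.001, 0.0]
contact_force: [0.6, 0.7, -0.1]
gripper_width: 45.0
```

Emit:
{"fn": "servo_tool", "kwargs": {"turn": [[0, 0, 0], [0, 0, 0], [0, 0, 0], [0, 0, 0], [0, 0, 0]], "dp": [[-0.02, -0.01, 0.01], [-0.04, -0.02, 0.01], [-0.04, -0.02, 0], [0, 0, 0], [0, 0, 0]], "fingers": [0.0, 0.0, 0.0, 0.0, 0.0]}}

```text
clock: 12.8
position: [460.8, -166.8, 219.7]
ee_rot: [0.983, -0.182, 0.006, -0.0]
contact_force: [-0.9, -0.6, -0.8]
gripper_width: 0.3
```

```bash
python3 s.py
python3 - <<'E'
from h import *
c=cam('wrist'); save(c,'w5.png')
for n,p in dict(pintop_rest=(559.4,-115.3,125),pintop_up=(559.4,-115.3,129),crank=(440.8,-131.3,110),notch=(474.9,-167.4,58)).items(): print(n,w2px(c,p))
E
```

```text
12.8 [ 460.79 -166.78  219.71] [-0.94 -0.64 -0.78] [0.   0.02 0.  ] [ 0.0123 -0.0017 -0.9999] 0.29650624392252084
pintop_rest [171.38745306 111.39075164]
pintop_up [168.81227782 111.26709501]
crank [284.18532865 282.87316309]
notch [318.79007602 198.60081428]
```

View pics/w5.png

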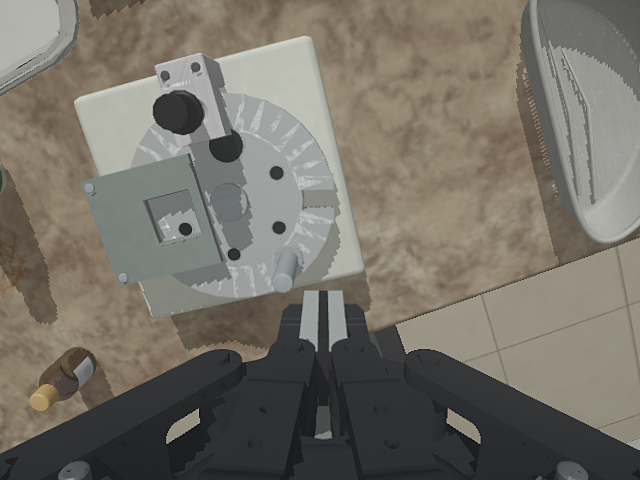

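The pin stands in the guide at (178,113), the post top is at (285,283), and the fist is shut. Next I'll turn the tool so that its x faces along the crank's tangent and go behind the post.

Emit:
{"fn": "servo_tool", "kwargs": {"turn": [[0.002, 0.012, -0.16], [0, 0, -0.16], [0, 0, -0.16], [0, 0, -0.16], [0, 0, -0.15]], "dp": [[-0.008, 0.015, 0], [-0.008, 0.015, 0], [-0.008, 0.015, 0], [-0.008, 0.015, 0], [0, 0.003, 0]], "fingers": [0.0, 0.0, 0.0, 0.0, 0.0]}}

```text
clock: 13.48
position: [432.6, -99.9, 218.6]
ee_rot: [0.831, -0.556, -0.001, 0.0]
contact_force: [-0.4, 0.2, -1.4]
gripper_width: -0.2
```

```bash
cat >> s.py <<'E'
M=R.from_quat(s['ee_rot']).as_matrix(); zz=M[:,2]
print('yaw',np.degrees(np.arctan2(M[1,0],M[0,0])).round(2),'fixtilt',(zz[1]*-1).round(4),zz[0].round(4),'j',s['joints'].round(2))
E
python3 s.py
```

```text
13.475 [432.65 -99.88 218.57] [-0.36  0.2  -1.42] [-0.01 -0.03  0.05] [-1.6e-03 -1.0e-04 -1.0e+00] -0.17534313678284358
yaw -67.55 fixtilt 0.0001 -0.0016 j [ 0.14  0.08 -0.43 -0.   -1.06  0.25]
```

Emit:
{"fn": "servo_tool", "kwargs": {"turn": [[0, 0, 0], [0, 0, 0], [0, 0, 0], [0, 0, 0], [0, 0, 0]], "dp": [[-0.0035, -0.0025, -0.03], [0, 0, -0.04], [0, 0, -0.03], [0, 0, -0.02], [0, 0, 0]], "fingers": [0.0, 0.0, 0.0, 0.0, 0.0]}}

```text
clock: 14.1
position: [434.7, -99.2, 95.4]
ee_rot: [0.833, -0.554, 0.001, -0.0]
contact_force: [0.4, 0.2, 0.5]
gripper_width: 0.3
```

```bash
python3 s.py
```

```text
14.1 [434.74 -99.25  95.45] [0.39 0.25 0.48] [ 0.   -0.01 -0.03] [ 2.4e-03 -6.0e-04 -1.0e+00] 0.301311718439968
yaw -67.24 fixtilt 0.0006 0.0024 j [ 0.14  0.24 -0.6   0.   -0.72  0.25]
```

Emit:
{"fn": "servo_tool", "kwargs": {"turn": [[0, 0.002, 0.01], [0, 0, 0], [0, 0, 0], [0, 0, 0], [0, 0, 0]], "dp": [[-0.0055, -0.0035, -0.007], [0, 0, -0.006], [0, 0, 0], [0.002, -0.004, 0], [0.002, -0.004, 0]], "fingers": [0.0, 0.0, 0.0, 0.0, 0.0]}}

```text
clock: 14.72
position: [436.0, -110.8, 84.1]
ee_rot: [0.836, -0.548, 0.003, -0.002]
contact_force: [-0.2, -0.1, 0.6]
gripper_width: 0.1
```

```bash
python3 s.py
python3 - <<'E'
from h import *
c=cam('wrist'); save(c,'w6.png'); p=read_state()['position']
print(w2px(c,[440.8,-131.3,110]),w2px(c,p))
cv2.imwrite('pics/w6c.png',c['img'][:,:,::-1])
E
```

```text
14.725 [ 435.95 -110.76   84.12] [-0.25 -0.08  0.65] [ 0.   -0.02 -0.02] [ 6.2e-03 -4.0e-04 -1.0e+00] 0.13684610179923867
yaw -66.52 fixtilt 0.0004 0.0062 j [ 0.12  0.27 -0.61  0.   -0.69  0.29]
[338.18963439 285.60250431] [324.95343214 310.14412601]
```

View pics/w6c.png

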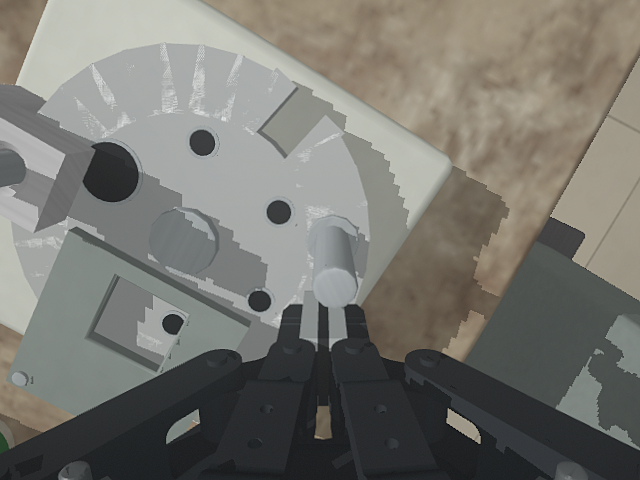

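The post is right in front of the fist at (337,285), about 4 mm outward of its middle. I'll compute arc steps around the wheel's axis.

```bash
cat > plan.py <<'E'
from h import *; import sys
exec(open('s.py').read().split('\n',1)[1])
c=np.array([496.4,-107.3]); D=float(sys.argv[2]) if len(sys.argv)>2 else 18
st=[float(x) for x in sys.argv[1].split(',')]
p=s['position'][:2]; d=p-c; off=np.degrees(np.arctan2(D,60)); phi=np.degrees(np.arctan2(d[1],d[0]))+off
print('phi',phi.round(1),'rad',np.hypot(*d).round(1),'want',np.hypot(60,D).round(1),'crank to go',(-53.6-phi).round(1))
yaw=np.degrees(np.arctan2(M[1,0],M[0,0])); prev=p; py=yaw; f=phi
T=[];Y=[]
for q in st:
    f+=q; a=np.radians(f); t=c+60*np.array([np.cos(a),np.sin(a)])-D*np.array([-np.sin(a),np.cos(a)])
    T.append(((t-prev)/1000).round(4).tolist()); Y.append(round(float(np.radians(f+90-py)),3)); prev=t; py=f+90
print(T,Y)
E
python3 plan.py 2,5,5,5,5
```

```text
14.775 [ 436.28 -111.03   84.12] [ 0.09 -0.2  -0.46] [-0.1   0.01 -0.05] [ 6.4e-03 -5.0e-04 -1.0e+00] -0.18504087084380788
yaw -66.53 fixtilt 0.0005 0.0064 j [ 0.11  0.27 -0.61  0.   -0.69  0.29]
phi -159.7 rad 60.2 want 62.6 crank to go 106.1
[[-0.0022, -0.0023], [0.0008, -0.0054], [0.0012, -0.0053], [0.0017, -0.0052], [0.0021, -0.005]] [-0.021, 0.087, 0.087, 0.087, 0.087]
```

Emit:
{"fn": "servo_tool", "kwargs": {"turn": [[0, 0.006, -0.02], [0, 0, 0.087], [0, 0, 0.087], [0, 0, 0.087], [0, 0, 0.087]], "dp": [[-0.0022, -0.0023, -0.003], [0.0008, -0.0054, 0], [0.0012, -0.0053, 0], [0.0017, -0.0052, 0], [0.0021, -0.005, 0]], "fingers": [0.0, 0.0, 0.0, 0.0, 0.0]}}

```text
clock: 15.4
position: [438.9, -134.3, 80.6]
ee_rot: [0.916, -0.402, -0.001, -0.0]
contact_force: [0.0, 3.0, 1.2]
gripper_width: -0.1
```

```bash
python3 plan.py 5,6,6,6,6
```

```text
15.4 [ 438.86 -134.26   80.56] [0.05 3.03 1.22] [0.76 0.14 0.05] [-0.0017  0.0015 -1.    ] -0.05846103516369447
yaw -47.39 fixtilt -0.0015 -0.0017 j [ 0.06  0.29 -0.59 -0.   -0.7   0.69]
phi -138.2 rad 63.5 want 62.6 crank to go 84.6
[[0.0033, -0.0045], [0.0036, -0.0055], [0.0041, -0.0051], [0.0046, -0.0046], [0.0051, -0.0041]] [0.073, 0.105, 0.105, 0.105, 0.105]
```

Emit:
{"fn": "servo_tool", "kwargs": {"turn": [[-0.001, -0.002, 0.073], [0, 0, 0.105], [0, 0, 0.105], [0, 0, 0.105], [0, 0, 0.105]], "dp": [[0.0033, -0.0045, 0], [0.0036, -0.0055, 0], [0.0041, -0.0051, 0], [0.0046, -0.0046, 0], [0.0051, -0.0041, 0]], "fingers": [0.0, 0.0, 0.0, 0.0, 0.0]}}

```text
clock: 16.02
position: [453.9, -157.7, 78.8]
ee_rot: [0.987, -0.161, -0.007, 0.0]
contact_force: [-3.1, 1.9, 2.5]
gripper_width: 0.0
```

```bash
python3 plan.py 5,6,6,6,5
```

```text
16.025 [ 453.87 -157.72   78.78] [-3.1   1.89  2.48] [ 0.58  0.71 -0.01] [-0.0134  0.0015 -0.9999] 0.010797601093566462
yaw -18.54 fixtilt -0.0015 -0.0134 j [ 0.    0.33 -0.53 -0.   -0.73  1.25]
phi -113.4 rad 66.0 want 62.6 crank to go 59.8
[[0.0065, -0.0008], [0.0056, -0.0035], [0.0059, -0.0029], [0.0062, -0.0023], [0.0053, -0.0014]] [0.002, 0.105, 0.105, 0.105, 0.087]
```

Emit:
{"fn": "servo_tool", "kwargs": {"turn": [[-0.001, -0.013, 0.002], [0, 0, 0.105], [0, 0, 0.105], [0, 0, 0.105], [0, 0, 0.087]], "dp": [[0.0065, -0.0005, 0.001], [0.0056, -0.0033, 0], [0.0059, -0.0027, 0], [0.0062, -0.0021, 0], [0.0053, -0.0012, 0]], "fingers": [0.0, 0.0, 0.0, 0.0, 0.0]}}

```text
clock: 16.65
position: [475.2, -168.6, 77.8]
ee_rot: [0.999, 0.04, -0.009, 0.001]
contact_force: [-4.1, -2.2, 2.1]
gripper_width: -0.2
```

```bash
python3 plan.py 4,4,4,3,2
```

```text
16.65 [ 475.17 -168.6    77.77] [-4.07 -2.16  2.12] [-0.38  1.13 -0.03] [-0.018  -0.0031 -0.9998] -0.19562083819917195
yaw 4.57 fixtilt 0.0031 -0.018 j [-0.02  0.36 -0.48  0.   -0.75  1.66]
phi -92.4 rad 64.9 want 62.6 crank to go 38.8
[[0.0049, 0.0008], [0.0043, -0.001], [0.0043, -0.0007], [0.0033, -0.0003], [0.0022, -0.0001]] [-0.052, 0.07, 0.07, 0.052, 0.035]
```

Emit:
{"fn": "servo_tool", "kwargs": {"turn": [[0.003, -0.018, -0.05], [0, 0, 0.07], [0, 0, 0.07], [0, 0, 0.052], [0, 0, 0.035]], "dp": [[0.0049, 0.0008, 0.002], [0.0043, -0.001, 0], [0.0043, -0.0007, 0], [0.0033, -0.0003, 0], [0.0022, 0, 0]], "fingers": [0.0, 0.0, 0.0, 0.0, 0.0]}}

```text
clock: 17.27
position: [486.0, -171.0, 77.8]
ee_rot: [0.992, 0.124, -0.009, -0.0]
contact_force: [-4.9, -2.2, 3.2]
gripper_width: -0.0
```

```bash
python3 plan.py 3,2,2,2,2
```

```text
17.275 [ 486.02 -170.95   77.79] [-4.93 -2.2   3.17] [-0.49  1.04 -0.04] [-0.0173 -0.0015 -0.9998] -0.0302541872261802
yaw 14.28 fixtilt 0.0015 -0.0173 j [-0.02  0.38 -0.45  0.   -0.76  1.84]
phi -82.6 rad 64.5 want 62.6 crank to go 29.0
[[0.0035, 0.0014], [0.0022, -0.0002], [0.0022, -0.0001], [0.0022, -0.0], [0.0022, 0.0]] [-0.067, 0.035, 0.035, 0.035, 0.035]
```

Emit:
{"fn": "servo_tool", "kwargs": {"turn": [[0, -0.012, 0], [0, 0, 0.03], [0, -0.005, 0.04], [0, 0, 0.04], [0, 0, 0.04]], "dp": [[0.005, 0.0015, 0.001], [0.0045, 0.0005, 0.0005], [0.0045, 0.0006, 0], [0.0045, 0.0008, 0], [0.0035, 0.0008, 0]], "fingers": [0.0, 0.0, 0.0, 0.0, 0.0]}}

```text
clock: 17.9
position: [502.8, -169.2, 78.1]
ee_rot: [0.98, 0.197, -0.006, 0.001]
contact_force: [-3.7, -2.3, 2.7]
gripper_width: -0.1
```

```bash
python3 plan.py 3,2,2,2,2
python3 - <<'E'
from h import *
c=cam('wrist'); save(c,'w7.png')
for n in ('top',):
  t=cam(n); cv2.imwrite('pics/top7.png',t['img'][:,:,::-1])
s,ce=blob(c,(60,0,500,300),70); print(s,ce)
E
```

```text
17.9 [ 502.81 -169.16   78.06] [-3.69 -2.34  2.72] [-0.76  1.09 -0.01] [-0.0107 -0.0049 -0.9999] -0.1238737492555944
yaw 22.68 fixtilt 0.0049 -0.0107 j [-0.02  0.4  -0.42  0.01 -0.77  1.98]
phi -67.4 rad 62.2 want 62.6 crank to go 13.8
[[0.0033, -0.0], [0.0022, 0.0004], [0.0021, 0.0005], [0.0021, 0.0005], [0.0021, 0.0006]] [0.051, 0.035, 0.035, 0.035, 0.035]
[ 166   63  108  103 8540] [218.21112412 116.94461358]
```

View pics/w7.png

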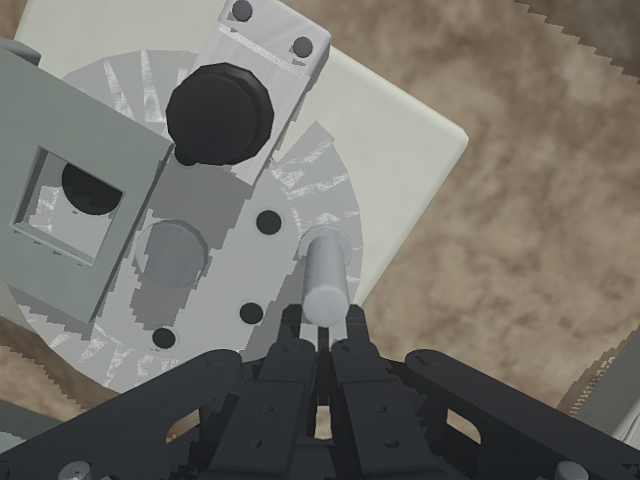

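The large port at (92,188) is part-way into the window, the notch is nearing the guide at (300,130), and the pin is still up at (219,115). I'll go on slowly.

Emit:
{"fn": "servo_tool", "kwargs": {"turn": [[0.002, -0.006, 0.03], [0, 0, 0.03], [0, 0, 0.03], [0, 0, 0.03], [0, 0, 0.03]], "dp": [[0.003, 0.0005, 0], [0.003, 0.0006, 0], [0.003, 0.0008, 0], [0.003, 0.001, 0], [0.003, 0.001, 0]], "fingers": [0.0, 0.0, 0.0, 0.0, 0.0]}}

```text
clock: 18.62
position: [516.3, -165.3, 77.9]
ee_rot: [0.963, 0.271, -0.004, 0.001]
contact_force: [-5.4, -2.0, 3.6]
gripper_width: 0.1
```

```bash
cat > pinz.py <<'E'
from h import *
c=cam('wrist')
pr=w2px(c,[559.4,-115.3,115]); s,ce=blob(c,(max(0,pr[0]-75),max(0,pr[1]-75),150,150),70)
print('blob',s)
for z in (58,40):
    t=np.linspace(0,6.28,40); P=np.array([w2px(c,[559.4+r*np.cos(a),-115.3+r*np.sin(a),z+h]) for r,h in((13,46),(13,49),(10,67)) for a in t])
    print(z,P.min(0).round(),(P.max(0)-P.min(0)).round())
save(c,'pz.png')
E
python3 plan.py 3,2,2,2,2; python3 pinz.py
```

```text
18.625 [ 516.34 -165.26   77.9 ] [-5.36 -2.01  3.63] [-0.42  1.33 -0.  ] [-0.0074 -0.0035 -1.    ] 0.11883081247944025
yaw 31.43 fixtilt 0.0035 -0.0074 j [-0.01  0.41 -0.39  0.01 -0.78  2.12]
phi -54.3 rad 61.3 want 62.6 crank to go 0.7
[[0.0035, -0.0001], [0.002, 0.0009], [0.002, 0.0009], [0.0019, 0.001], [0.0019, 0.0011]] [0.127, 0.035, 0.035, 0.035, 0.035]
blob [ 204   99   92   86 5855]
58 [188.  97.] [109. 103.]
40 [209.  99.] [91. 87.]
```

The pin's outline (92×86 px) fits "home" (91×87), not "up" (109×103). Next I'll find the hard stop with small steps and see how force answers to step size.

Emit:
{"fn": "servo_tool", "kwargs": {"turn": [[0, 0, 0], [0, 0, 0], [0, 0, 0], [0, 0, 0], [0, 0, 0]], "dp": [[0.0008, 0.0006, 0], [0.0008, 0.0006, 0], [0.0008, 0.0006, 0], [0.0008, 0.0006, 0], [0.0008, 0.0006, 0]], "fingers": [0.0, 0.0, 0.0, 0.0, 0.0]}}

```text
clock: 19.3
position: [517.9, -164.3, 77.9]
ee_rot: [0.962, 0.272, -0.008, 0.001]
contact_force: [-6.4, -5.2, 4.2]
gripper_width: -0.1
```

```bash
python3 plan.py 1; python3 pinz.py
```

```text
19.3 [ 517.88 -164.31   77.9 ] [-6.43 -5.18  4.22] [-1.23  1.56  0.01] [-0.0148 -0.0065 -0.9999] -0.06912114312906162
yaw 31.54 fixtilt 0.0065 -0.0148 j [-0.    0.42 -0.38  0.01 -0.78  2.12]
phi -52.7 rad 60.9 want 62.6 crank to go -0.9
[[0.0016, -0.0012]] [0.119]
blob [ 211  106   87   88 5697]
58 [189. 105.] [108. 104.]
40 [210. 105.] [91. 88.]
```

Emit:
{"fn": "servo_tool", "kwargs": {"turn": [[0, 0, 0], [0, 0, 0], [0, 0, 0], [0, 0, 0], [0, 0, 0]], "dp": [[0.001, 0.0007, 0], [0.001, 0.0007, 0], [0.001, 0.0007, 0], [0.001, 0.0007, 0], [0.001, 0.0007, 0]], "fingers": [0.0, 0.0, 0.0, 0.0, 0.0]}}

```text
clock: 19.98
position: [517.6, -164.4, 78.0]
ee_rot: [0.962, 0.272, -0.015, 0.001]
contact_force: [-7.2, -3.9, 4.7]
gripper_width: -0.0
```

```bash
python3 plan.py 1
```

```text
19.975 [ 517.61 -164.39   78.03] [-7.2  -3.88  4.75] [-1.24  1.71 -0.06] [-0.0273 -0.0105 -0.9996] -0.0009404691613904652
yaw 31.53 fixtilt 0.0105 -0.0273 j [-0.    0.42 -0.38  0.01 -0.8   2.11]
phi -52.9 rad 60.9 want 62.6 crank to go -0.7
[[0.0016, -0.0012]] [0.114]
```

Emit:
{"fn": "servo_tool", "kwargs": {"turn": [[0.004, -0.009, 0], [0.003, -0.008, 0], [0.003, -0.006, 0], [0.002, -0.005, 0], [0.002, -0.005, 0]], "dp": [[0.0012, 0.0009, 0], [0.0014, 0.001, 0], [0.0014, 0.001, 0], [0.0014, 0.001, 0], [0.0014, 0.001, 0]], "fingers": [0.0, 0.0, 0.0, 0.0, 0.0]}}

```text
clock: 20.6
position: [518.3, -164.0, 77.8]
ee_rot: [0.962, 0.271, -0.004, -0.001]
contact_force: [-6.9, -6.0, 4.1]
gripper_width: -0.3
```

```bash
python3 plan.py 1
```

```text
20.6 [ 518.28 -164.04   77.82] [-6.86 -5.96  4.12] [-1.68  1.8  -0.06] [-0.008  -0.0011 -1.    ] -0.3054942116505528
yaw 31.49 fixtilt 0.0011 -0.008 j [-0.01  0.41 -0.38  0.   -0.78  2.13]
phi -52.2 rad 60.8 want 62.6 crank to go -1.4
[[0.0017, -0.0013]] [0.127]
```

Emit:
{"fn": "servo_tool", "kwargs": {"turn": [[0.002, -0.006, 0], [0.002, -0.005, 0], [0.002, -0.005, 0], [0.002, -0.005, 0], [0.002, -0.005, 0]], "dp": [[0.0018, 0.0013, 0], [0.0018, 0.0013, 0], [0.0018, 0.0013, 0], [0.0018, 0.0013, 0], [0.0018, 0.0013, 0]], "fingers": [0.0, 0.0, 0.0, 0.0, 0.0]}}

```text
clock: 21.22
position: [518.8, -163.7, 77.7]
ee_rot: [0.963, 0.271, -0.0, -0.001]
contact_force: [-7.6, -6.3, 5.4]
gripper_width: 0.3
```

```bash
python3 plan.py 1
```

```text
21.225 [ 518.81 -163.69   77.72] [-7.62 -6.31  5.41] [-2.02  2.12  0.02] [-0.0011  0.0023 -1.    ] 0.2975581672564695
yaw 31.45 fixtilt -0.0023 -0.0011 j [-0.01  0.41 -0.39 -0.   -0.77  2.13]
phi -51.6 rad 60.7 want 62.6 crank to go -2.0
[[0.0017, -0.0014]] [0.138]
```

Emit:
{"fn": "servo_tool", "kwargs": {"turn": [[0, -0.002, 0], [0, -0.002, 0], [0, -0.002, 0], [0, -0.002, 0], [0, -0.002, 0]], "dp": [[0.0022, 0.0016, 0], [0.0024, 0.0018, 0], [0.0024, 0.0018, 0], [0.0024, 0.0018, 0], [0.0024, 0.0018, 0]], "fingers": [0.0, 0.0, 0.0, 0.0, 0.0]}}

```text
clock: 21.85
position: [518.7, -163.7, 77.9]
ee_rot: [0.963, 0.27, -0.01, 0.001]
contact_force: [-9.0, -10.7, 5.9]
gripper_width: -0.0
```

```bash
python3 plan.py 1
```

```text
21.85 [ 518.67 -163.68   77.9 ] [ -8.99 -10.67   5.9 ] [-2.55  2.35  0.04] [-0.0182 -0.0073 -0.9998] -0.029588407338279835
yaw 31.34 fixtilt 0.0073 -0.0182 j [-0.    0.42 -0.38  0.01 -0.79  2.11]
phi -51.7 rad 60.6 want 62.6 crank to go -1.9
[[0.0018, -0.0015]] [0.138]
```

Emit:
{"fn": "servo_tool", "kwargs": {"turn": [[0.001, -0.003, 0], [0.001, -0.003, 0], [0.001, -0.003, 0], [0.001, -0.003, 0], [0.001, -0.003, 0]], "dp": [[0.0026, 0.0018, 0], [0.0029, 0.0019, 0], [0.003, 0.002, 0], [0.003, 0.002, 0], [0.003, 0.002, 0]], "fingers": [0.0, 0.0, 0.0, 0.0, 0.0]}}

```text
clock: 22.48
position: [518.2, -163.7, 78.1]
ee_rot: [0.963, 0.268, -0.019, 0.001]
contact_force: [-9.8, -10.1, 6.6]
gripper_width: -0.3
```

```bash
python3 plan.py 1
```

```text
22.475 [ 518.24 -163.7    78.07] [ -9.85 -10.14   6.55] [-2.69  2.65  0.09] [-0.037  -0.0123 -0.9992] -0.32892380057051207
yaw 31.16 fixtilt 0.0123 -0.037 j [-0.    0.42 -0.37  0.02 -0.81  2.1 ]
phi -52.1 rad 60.5 want 62.6 crank to go -1.5
[[0.0018, -0.0016]] [0.134]
```

Emit:
{"fn": "servo_tool", "kwargs": {"turn": [[0.003, -0.009, 0], [0.003, -0.009, 0], [0.003, -0.009, 0], [0.003, -0.009, 0], [0.003, -0.009, 0]], "dp": [[0.003, 0.002, 0], [0.0032, 0.0021, 0], [0.0032, 0.0021, 0], [0.0032, 0.0021, 0], [0.0032, 0.0021, 0]], "fingers": [0.0, 0.0, 0.0, 0.0, 0.0]}}

```text
clock: 23.1
position: [518.5, -163.5, 78.0]
ee_rot: [0.964, 0.267, -0.014, 0.0]
contact_force: [-9.8, -10.2, 6.6]
gripper_width: 0.1
```

```bash
python3 plan.py 1
```

```text
23.1 [ 518.53 -163.53   77.98] [ -9.82 -10.23   6.56] [-2.8   2.64  0.02] [-0.0263 -0.0076 -0.9996] 0.14646287370802336
yaw 30.96 fixtilt 0.0076 -0.0263 j [-0.    0.42 -0.38  0.01 -0.8   2.11]
phi -51.8 rad 60.4 want 62.6 crank to go -1.8
[[0.0018, -0.0016]] [0.143]
```

Emit:
{"fn": "servo_tool", "kwargs": {"turn": [[0.002, -0.008, 0], [0.002, -0.008, 0], [0.002, -0.008, 0], [0.002, -0.008, 0], [0.002, -0.008, 0]], "dp": [[0.0034, 0.0022, 0], [0.0036, 0.0024, 0], [0.0038, 0.0025, 0], [0.0038, 0.0025, 0], [0.0038, 0.0025, 0]], "fingers": [0.0, 0.0, 0.0, 0.0, 0.0]}}

```text
clock: 23.72
position: [518.6, -163.4, 78.0]
ee_rot: [0.964, 0.265, -0.014, 0.001]
contact_force: [-10.5, -11.9, 8.0]
gripper_width: 0.1
```

```bash
python3 plan.py 1
```

```text
23.725 [ 518.63 -163.44   77.97] [-10.53 -11.88   7.96] [-3.33  2.97  0.08] [-0.0269 -0.0098 -0.9996] 0.05659196469937723
yaw 30.73 fixtilt 0.0098 -0.0269 j [-0.    0.42 -0.38  0.01 -0.8   2.1 ]
phi -51.7 rad 60.4 want 62.6 crank to go -1.9
[[0.0018, -0.0017]] [0.15]
```

Emit:
{"fn": "servo_tool", "kwargs": {"turn": [[0.002, -0.008, 0], [0.002, -0.008, 0], [0.002, -0.008, 0], [0.002, -0.008, 0], [0.002, -0.008, 0]], "dp": [[0.0039, 0.0026, 0.0004], [0.0041, 0.0026, 0.0004], [0.0041, 0.0026, 0.0004], [0.0041, 0.0026, 0.0004], [0.0041, 0.0026, 0.0004]], "fingers": [0.0, 0.0, 0.0, 0.0, 0.0]}}

```text
clock: 24.35
position: [518.4, -163.4, 78.1]
ee_rot: [0.965, 0.262, -0.017, 0.002]
contact_force: [-10.3, -12.9, 6.2]
gripper_width: -0.1
```

```bash
python3 plan.py 1; python3 pinz.py
```

```text
24.35 [ 518.42 -163.42   78.07] [-10.34 -12.86   6.25] [-3.45  2.87 -0.02] [-0.0326 -0.0123 -0.9994] -0.14535676500989175
yaw 30.38 fixtilt 0.0123 -0.0326 j [ 0.    0.42 -0.38  0.02 -0.81  2.09]
phi -51.9 rad 60.3 want 62.6 crank to go -1.7
[[0.0019, -0.0018]] [0.153]
blob [ 216  115   84   91 5804]
58 [185. 112.] [110. 107.]
40 [206. 110.] [92. 91.]
```

Emit:
{"fn": "servo_tool", "kwargs": {"turn": [[0.002, -0.009, 0], [0.002, -0.009, 0], [0.002, -0.009, 0], [0.002, -0.009, 0], [0.002, -0.009, 0]], "dp": [[0.0043, 0.0027, 0.0004], [0.0044, 0.0027, 0.0004], [0.0044, 0.0027, 0.0004], [0.0044, 0.0027, 0.0004], [0.0044, 0.0027, 0.0004]], "fingers": [0.0, 0.0, 0.0, 0.0, 0.0]}}

```text
clock: 25.02
position: [518.3, -163.4, 78.1]
ee_rot: [0.966, 0.259, -0.02, 0.003]
contact_force: [-11.1, -13.9, 6.4]
gripper_width: -0.2
```

Emit:
{"fn": "servo_tool", "kwargs": {"turn": [[0, 0, 0], [0, 0, 0], [0, 0, 0], [0, 0, 0], [0, 0, 0]], "dp": [[-0.001, -0.0007, 0], [-0.003, -0.002, 0], [-0.005, -0.004, 0], [-0.008, -0.006, 0], [-0.008, -0.006, 0.01]], "fingers": [0.0, 0.0, 0.0, 0.0, 0.0]}}

```text
clock: 25.65
position: [495.9, -182.3, 87.9]
ee_rot: [0.966, 0.26, -0.016, 0.003]
contact_force: [0.4, 0.0, 0.2]
gripper_width: 0.2
```

Emit:
{"fn": "servo_tool", "kwargs": {"turn": [[0, 0, 0], [0, 0, 0], [0, 0, 0], [0, 0, 0], [0, 0, 0]], "dp": [[0, 0, 0.03], [0, 0, 0.04], [-0.01, 0, 0.04], [-0.01, 0, 0.03], [0, 0, 0]], "fingers": [0.0, 0.0, 0.0, 0.0, 0.0]}}

```text
clock: 26.28
position: [475.2, -184.1, 237.0]
ee_rot: [0.966, 0.259, -0.011, 0.005]
contact_force: [0.3, 0.5, -0.6]
gripper_width: 0.0
```

```bash
python3 s.py; python3 pinz.py
python3 - <<'E'
from h import *
c=cam('wrist')
for n,p in dict(window=(501.4,-69.2,70),port_expected=(501.5,-67.6,58)).items(): print(n,w2px(c,p).round(0))
save(c,'w9.png')
E
```

```text
26.275 [ 475.18 -184.08  237.  ] [ 0.33  0.46 -0.6 ] [ 0.01 -0.01 -0.02] [-0.0191 -0.0161 -0.9997] 0.03635456025117656
yaw 30.07 fixtilt 0.0161 -0.0191 j [-0.04  0.19 -0.26  0.02 -1.14  2.13]
blob [ 275   28   40   43 1308]
58 [271.  22.] [44. 48.]
40 [274.  27.] [41. 44.]
window [198.  94.]
port_expected [201.  93.]
```

View pics/w9.png

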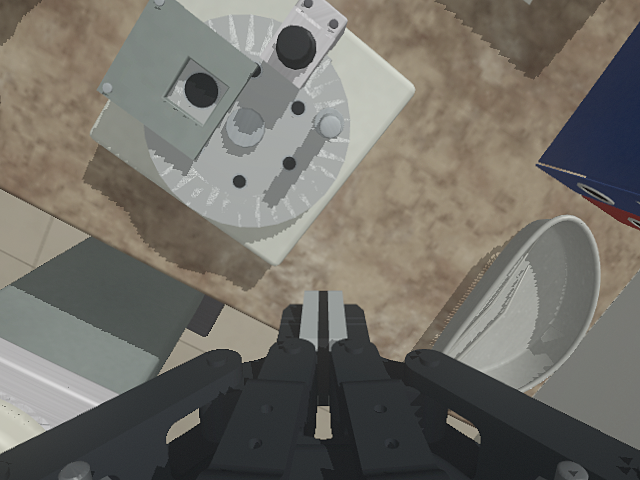

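The large port shows in the window at (202,91). The pin outline at (296,48) matches "home", and the wheel stayed put when I let go. Peak lean was about 17.3 N along the tangent (17.8 N horizontal, 18.9 N with the vertical part). I'm handing it in.

```bash
python3 -c "
from h import *
print(job_done())"
```

```text
the job is handed in; nothing more can be done
None
```

The wheel is set to its large port and locked. I stood the pin in the guide and turned the wheel counter-clockwise by the crank with shut fingers until the pin dropped. I then leaned on the crank against the hard stop, let go, lifted clear and handed in at about 26.5 s of the 72 s allowed.

**Last checks:**
- **Pin:** its outline in the wrist picture is 40×43 px. Home predicts 41×44 and still up predicts 44×48, so it is home.
- **Port:** the large port is centred in the window, seen at (202,91) with (201,93) expected. The wheel did not spring back when released.
- **Release:** contact force is about 0.

**Lean force:** it rose over several steps, and the last three readings were about 15.6, 16.0 and 17.3 N along the push. The largest total reading was 18.9 N, including about 6 N of friction along the post. Force was read only between calls, about every 0.6 s, so I did not measure the peaks in between.

**Bystanders:** I did not re-measure them after the job. The tool was never near them.

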